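Close two bean canisters on the espresso bar

ROBOT

A 6-joint arm with a two-finger parallel gripper is mounted at the origin on the work surface. World frame = base frame: x ahead of the robot, y to its left, z up, the work surface at z = 0. Lengths are in m, angles in rad, forces in N, time in s.
With the tool pointing down it reaches from about 0.35 to 0.775 m from the base axis. Payload 5.5 kg.
Tool frame: the origin (TCP) lies at the very end of the fingers, on their centre line; the grasp point (between the pads) lies 19 mm behind it (env.grip_point_offset is the distance from the TCP to the grasp point, in m); z points along the fingers, y is the line along which they close (so a half turn about z gives the same grasp; the last joint's range is limited). The gripper opens to 85 mm and grips with 20 to 120 N. Pads are 22 mm wide; open, the fingers measure 114 mm over their backs; the gripper's body (76 mm by 85 mm) begins 54 mm behind the grasp point. The pads swing forward as they close: fully open they stand 13 mm farther back than shut.
Start: joints at [1.013, 0.313, 0.046, 1.304, 0, 1.431], TCP at [0.233, 0.526, 0.231] pointing down, gripper open.
Joint ranges: [-2.76, 2.76], [-0.86, 1.69], [-1.03, 1.26], [-2.2, 2.34], [-1.47, 1.5], [-3.14, 3.14]. Speed limits (rad/s): [2.57, 2.57, 3.14, 3.14, 3.14, 3.14].

INTERFACE

Orientations are given as a unit quaternion [w, x, y, z].
In Python, from workcell import sensors, imaging, workorder, env gives the robot as it stands.
- The arm moves only by the shell command python3 -m handwheel 'ROWS' [FORCE]. ROWS is JSON, a list of rows, each a list of 5 numbers: the shift along the tool's x, y, z in mm, then the turn about the tool's z in rad, then the opening, from 0 (shut) to 1 (fully open). A call has 1 to 8 rows; each row is the pose to reach, as a shift and turn from the pose commanded when the call began, along the tool's axes at that moment; what a row does not reach only later rows make up. A row lasts 1/10 s, in which the tool goes at most 50 mm and 8.59 degrees, less where a joint would pass 70% of its speed; a pose out of reach is approached as far as the arm can. A call with a gripper value outside its range is refused whole. The fingers move at their own pace and stop on an object; FORCE is the grip in N (left out, the last holds). Time passes only in rows, so rows that repeat a pose let the fingers close. It gives the time, the measured TCP pose, the force, the opening and the grip force at its end, in the units of the state.
- sensors.get_state(): the state, without advancing time (a new reading comes with each control period).
- imaging.read_camera(name): name is "scene" or "side" or "wrist"; returns a dict with "color" (480x640x3 uint8, blue, green, red), "z_map" (480x640 float32, m along the optical axis (not along the pixel's ray), 0 where there is no reading), "fx", "fy", "cx", "cy" (pixels), "xyz" and "rotation" of the camera in the world. Camera axes: x right, y down, z forward; pixel columns grow to the right and rows downward; lengths in m; the calibration is good to about 2 mm. The wrist camera is an equidistant fisheye: a pixel r from the principal point sees the ray r / f radians off the axis. A picture is of the moment at which its call begins.
- workorder.hand_in(): hands the job in; it is judged then, once.
The state is a dict: "clock": time; "joint_pos": joint angles; "qvel": joint speeds; "tau": joint torques, N m; "tcp_pos": TCP position; "orientation": TCP orientation; "wrist_force": force on the tool from outside, world axes, zero at the start; "ft_torque": the same for the moment, N m; "finger_gap": finger opening in m; "grip_force": force on a finger pad.
Only numpy, scipy, OpenCV 4.12 (cv2) and the standard library are available. Lean on these libraries where they do the work, as an engineer would, in place of code of your own. Each camera call takes 0.05 s, during which the arm holds its last target. There are 200 camera calls.

TASK

The beans in the two round canisters, the low wide one and the tall slim one, are done airing: press each of their wooden lids straight down until it is fully home, flush on its canister, and let go. The square canister is still airing, so leave it and its raised lid alone; all three canisters stay standing where they are.

Things in the scene. Friction and masses are not known exactly. Their poses are not given: they have to be found in the camera images.
- low_lid_top (a point): Centre of the flat top (z up) of the low wide round canister's lid. Loose brushed aluminium body, diameter 130 mm, height 80, 0.7-0.95 kg. Lid: wooden disc, diameter 130, 12 thick, on a black rubber plug. Starts raised, top 110-116 mm above the counter; fully home 92, where it stops dead on the rim. It slides straight down only, resists with about 8 N all the way and stays where left.
- tall_lid_top (a point): Centre of the flat top (z up) of the tall slim round canister's lid. Loose brushed aluminium body, diameter 84 mm, height 150, 0.6-0.85 kg. Lid: wooden disc, diameter 84, 12 thick, on a black rubber plug. Starts raised, top 180-186 mm above the counter; fully home 162, where it stops dead on the rim. It slides straight down only, resists with about 8 N all the way and stays where left.
- square_lid_top (a point): Centre of the flat top (z up, x and y along the sides) of the lid of the square canister, to be left alone. Loose brushed aluminium body 100 x 100 mm, 110 high; 100 mm square wooden lid, 12 thick, that slides as easily, raised: top 140-146 mm above the counter. Any of the three canisters may stand at the left, middle or right, edges at least 30 mm apart.
Mind the look-alikes: they are no part of the job. What is shaped like the part that bears square_lid_top but blue or purple is not meant.

How it is judged:
By the outcome, as a careful person would: the job done as asked, in the order asked, and still so for the second after the job is handed in, with the robot touching nothing.
It also fails if it takes over 48 s, if anything falls off the work surface, if the arm or the gripper's body presses on something with over 40 N, if the wrist force passes 120 N, or if a joint passes its speed limit or range.

## Working session

There is one attempt and no reset: what is moved stays moved. The work goes in short steps, Python scripts to look and compute and a shell command to move; the robot and the scene stay as the last step left them, time stands still between calls to the robot, and variables do not carry over. Pictures are saved under pics/ and viewed, at most 10 in all, crops included, and the job is handed in when it is done.

```bash
ls; mkdir -p pics
cat > h.py <<'E'
import numpy as np,cv2
from workcell import sensors,imaging,workorder,env
def cam(n):
    c=imaging.read_camera(n); return c
def cloud(c):
    v,u=np.mgrid[0:480,0:640]; z=c["z_map"]
    p=np.stack([(u-c["cx"])/c["fx"]*z,(v-c["cy"])/c["fy"]*z,z],-1)
    P=p@np.array(c["rotation"]).T+np.array(c["xyz"]); P[z==0]=np.nan
    return P
E
python3 - <<'E'
from h import *
for n in("scene","side"):
    c=cam(n); cv2.imwrite(f"pics/{n}0.png",c["color"]); print(n,c["xyz"],np.array(c["rotation"]).shape,c["fx"]); np.save(n+"P.npy",cloud(c))
s=sensors.get_state(); print(s)
E
```

```text
pics
scene [1.38990296 0.0407946  0.62220266] (4,) 433.82268736789536Traceback (most recent call last):
  File "<stdin>", line 3, in <module>
  File "h.py", line 8, in cloud
    P=p@np.array(c["rotation"]).T+np.array(c["xyz"]); P[z==0]=np.nan
      ~^~~~~~~~~~~~~~~~~~~~~~~~~~
ValueError: matmul: Input operand 1 has a mismatch in its core dimension 0, with gufunc signature (n?,k),(k,m?)->(n?,m?) (size 4 is different from 3)
```

```bash
sed -i 's/p@np.array(c\["rotation"\]).T/p@Rq(c["rotation"]).T/' h.py
cat >> h.py <<'E'
from scipy.spatial.transform import Rotation
def Rq(q): return Rotation.from_quat(np.roll(q,-1)).as_matrix()
E
python3 - <<'E'
from h import *
for n in("scene","side"):
    c=cam(n); cv2.imwrite(f"pics/{n}0.png",c["color"]); print(n,c["xyz"],c["rotation"]); np.save(n+"P.npy",cloud(c))
s=sensors.get_state(); print(s)
E
```

```text
scene [1.38990296 0.0407946  0.62220266] [-0.35151183  0.62306558  0.60985387 -0.34103808]
side [-0.14319404 -0.68060158  0.97407676] [-0.38895045  0.83816517 -0.34492088  0.16500388]
{'clock': 0.15, 'joint_pos': array([ 1.01341125e+00,  3.13849672e-01,  4.52567308e-02,  1.30359660e+00,
       -2.51656591e-05,  1.43123440e+00]), 'qvel': array([ 0.00015514, -0.00144467,  0.0024016 , -0.00029292,  0.0006484 ,
        0.00069242]), 'tau': array([ 1.21997127e-03, -4.81067169e+01,  2.98815626e+01,  1.38838089e-02,
       -8.13344809e-05, -2.54559382e-05]), 'tcp_pos': array([0.23311487, 0.52521678, 0.23060819]), 'orientation': array([-2.26039303e-04,  2.07395204e-01,  9.78256993e-01, -6.59034055e-04]), 'wrist_force': array([-0.10524152, -0.02078739, -0.6128275 ]), 'ft_torque': array([-0.03104276,  0.03721727, -0.00930935]), 'grip_force': 0.0, 'finger_gap': 0.08533367915097399}
```

View pics/scene0.png

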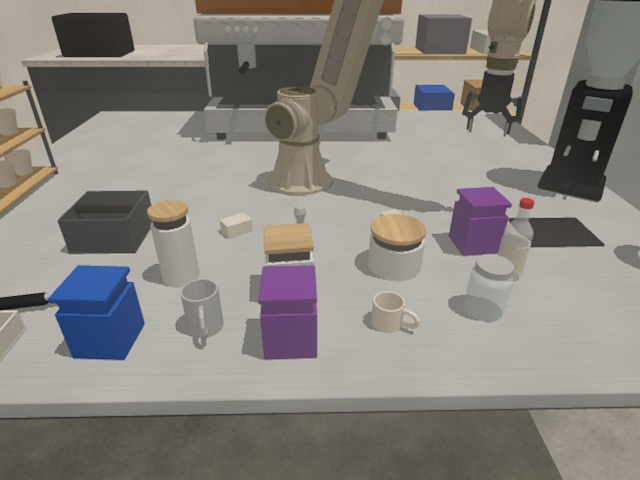

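View pics/side0.png

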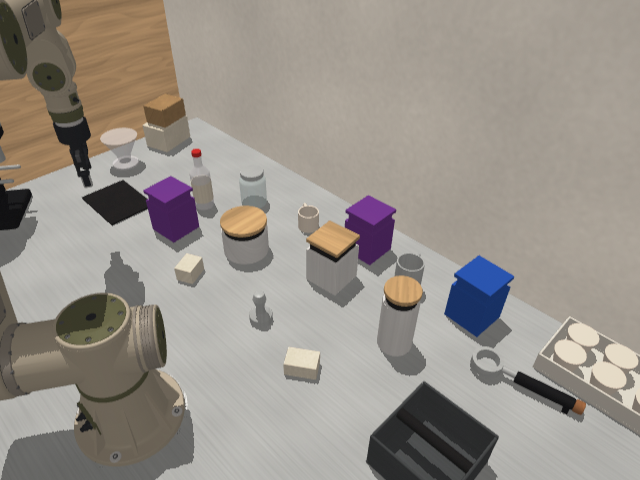

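The scene camera shows a low round wooden lid at (398,230), a tall round one at (168,211), and the square wooden one (leave alone) at (288,240). The look-alikes are purple at (480,200) and (290,280), and blue at (95,285). In the side view the lids are low (244,221), tall (403,291) and square (333,238).

Run:
```python
from h import *
S={"scene":{"low":(398,228),"tall":(168,210),"sq":(288,236)},"side":{"low":(244,219),"tall":(403,289),"sq":(333,236)}}
for n in S:
    im=cv2.imread(f"pics/{n}0.png"); P=np.load(n+"P.npy")
    hsv=cv2.cvtColor(im,cv2.COLOR_BGR2HSV); m=((hsv[...,0]>8)&(hsv[...,0]<25)&(hsv[...,1]>70)&(hsv[...,2]>90)).astype(np.uint8)
    k,l=cv2.connectedComponents(m)
    for o,(u,v) in S[n].items():
        q=P[(l==l[v,u])&np.isfinite(P[...,2])]; z=np.percentile(q[:,2],70); t=q[abs(q[:,2]-z)<.004]
        (c,(w,h),a)=cv2.minAreaRect((t[:,:2]*1000).astype(np.float32))
        cc,r=cv2.minEnclosingCircle((t[:,:2]*1000).astype(np.float32))
        print(n,o,len(t),"z",np.round(np.median(t[:,2])*1000,1),"rect",np.round(c,1),round(w),round(h),round(a),"circ",np.round(cc,1),round(r,1))
# clutter heights
P=np.load("sideP.npy")
for nm,(u,v) in dict(purpleR=(168,188),purpleM=(370,212),blue=(483,275),bottle=(197,155),jar=(252,172),mugL=(410,262),mugS=(308,210)).items(): print(nm,np.round(P[v,u]*1000))
a=cv2.imread("pics/scene0.png")[190:300,140:450]; cv2.imwrite("pics/crop.png",cv2.resize(a,None,fx=2.5,fy=2.5))
```

```text
scene low 1236 z 110.8 rect [513.2 242.8] 128 129 55 circ [512.  241.2] 67.4
scene tall 588 z 184.2 rect [ 550.8 -272.7] 84 81 22 circ [ 548.8 -271. ] 44.3
scene sq 1193 z 145.3 rect [603.3 -12.4] 106 98 7 circ [604.4 -12. ] 68.2
side low 1030 z 110.4 rect [509.4 243.9] 133 128 66 circ [509.8 243.9] 67.7
side tall 837 z 183.3 rect [ 546.8 -272.1] 83 83 3 circ [ 546.3 -271. ] 43.2
side sq 966 z 144.7 rect [600.5 -11.1] 102 102 6 circ [600.5 -10.4] 69.1
purpleR [422. 473. 146.]
purpleM [752.  -8. 144.]
blue [ 755. -355.  143.]
bottle [548. 499. 192.]
jar [674. 403. 120.]
mugL [ 746. -161.   63.]
mugS [735. 217.  40.]
```

View pics/crop.png

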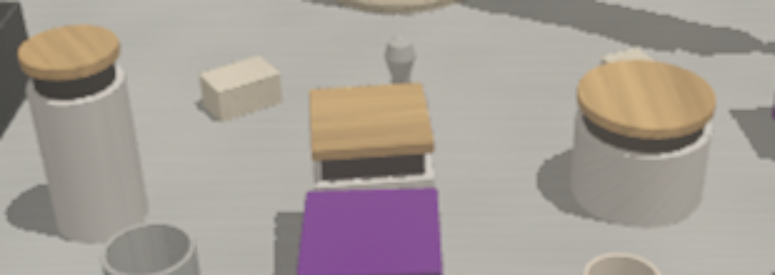

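The crop confirms the choice: tall round lid at crop (70,50), low round lid at (645,97), both raised and wooden. The square wooden one at (370,120), with purple in front, is to be left alone. I'll start with the low canister, at about (511,243).

```bash
cat >> h.py <<'E'
def delta(x,y,z):
    s=sensors.get_state(); d=np.array([x,y,z])/1000-s["tcp_pos"]
    print("clock",s["clock"],"tcp",np.round(s["tcp_pos"]*1000,1),"tool d mm",np.round(Rq(s["orientation"]).T@d*1000,1),"F",np.round(s["wrist_force"],1),"gap",s["finger_gap"])
E
python3 -m handwheel '[[-46,-18,0,0,0],[-92,-36,0,0,0],[-138,-54,0,0,0],[-184,-72,0,0,0],[-230,-90,0,0,0],[-276,-108,0,0,0],[-322,-127,0,0,0],[-368,-145,0,0,0]]' 40
python3 -m handwheel '[[0,0,0,0,0],[0,0,0,0,0]]'
python3 - <<'E'
from h import *
delta(511,243,110)
c=cam("wrist"); cv2.imwrite("pics/w1.png",c["color"])
E
```

```text
clock: 0.95
tcp_pos: [0.5118, 0.242, 0.2311]
orientation: [-0.0, 0.207, 0.978, 0.0]
wrist_force: [0.1, 0.9, 0.4]
finger_gap: -0.0003
grip_force: 0.0
clock: 1.15
tcp_pos: [0.5113, 0.2425, 0.2306]
orientation: [-0.001, 0.209, 0.978, -0.0]
wrist_force: [-0.6, 1.0, -0.3]
finger_gap: -0.0001
grip_force: 0.0
clock 1.15 tcp [511.3 242.5 230.6] tool d mm [  0.3   0.4 120.7] F [-0.6  1.  -0.3] gap -0.00010140361288590792
```

View pics/w1.png

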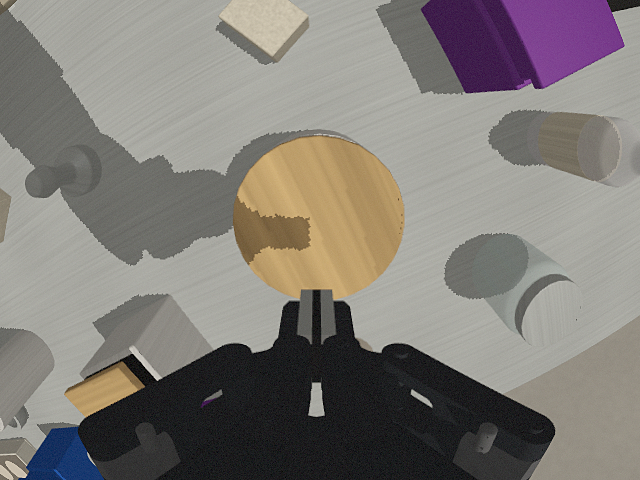

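The wrist view shows the low lid as a full disc centred at (318,218), with the closed fingertips at (318,295) above it. The geometry agrees with the two fixed views, so I'll descend.

```bash
python3 -m handwheel '[[0,0,40,0,0],[0,0,80,0,0],[0,0,105,0,0],[0,0,112,0,0],[0,0,117,0,0],[0,0,121,0,0],[0,0,124,0,0],[0,0,127,0,0]]'
python3 -m handwheel '[[0,0,2,0,0],[0,0,4,0,0],[0,0,6,0,0],[0,0,8,0,0],[0,0,9,0,0],[0,0,9,0,0]]'
```

```text
clock: 2.0
tcp_pos: [0.5113, 0.2448, 0.1066]
orientation: [0.001, 0.207, 0.978, 0.001]
wrist_force: [-4.7, -0.0, 7.9]
finger_gap: -0.0002
grip_force: 3.7
clock: 2.6
tcp_pos: [0.5113, 0.2447, 0.0976]
orientation: [0.001, 0.207, 0.978, 0.001]
wrist_force: [-2.5, 1.8, 4.9]
finger_gap: -0.0002
grip_force: 2.7
```

```bash
python3 -m handwheel '[[0,0,1,0,0],[0,0,2,0,0],[0,0,3,0,0],[0,0,3,0,0]]'
python3 -m handwheel '[[0,0,1,0,0],[0,0,2,0,0],[0,0,2,0,0],[0,0,2,0,0]]'
```

```text
clock: 3.0
tcp_pos: [0.5113, 0.2448, 0.0947]
orientation: [0.001, 0.207, 0.978, 0.001]
wrist_force: [-4.5, 1.0, 6.9]
finger_gap: 0.0001
grip_force: 2.9
clock: 3.4
tcp_pos: [0.5113, 0.2447, 0.0926]
orientation: [0.001, 0.207, 0.978, 0.001]
wrist_force: [-2.8, 1.8, 6.2]
finger_gap: -0.0
grip_force: 3.0
```

```bash
python3 -m handwheel '[[0,0,1,0,0],[0,0,2,0,0],[0,0,2,0,0],[0,0,2,0,0]]'
python3 -m handwheel '[[0,0,1,0,0],[0,0,2,0,0],[0,0,2,0,0],[0,0,2,0,0]]'
```

```text
clock: 3.8
tcp_pos: [0.5114, 0.2448, 0.092]
orientation: [0.001, 0.207, 0.978, 0.001]
wrist_force: [-6.8, 0.4, 14.4]
finger_gap: 0.0002
grip_force: 7.1
clock: 4.2
tcp_pos: [0.5114, 0.2448, 0.0918]
orientation: [0.002, 0.207, 0.978, 0.002]
wrist_force: [-10.4, -1.4, 26.0]
finger_gap: -0.0004
grip_force: 13.1
```

Stopped dead at 92 mm with the force rising to 26 N, so it is home. Next I'll lift and cross high to the tall one.

```bash
python3 -m handwheel '[[0,0,-5,0,0],[0,0,-20,0,0],[0,0,-60,0,0],[0,0,-110,0,0],[0,0,-155,0,0],[0,0,-155,0,0]]'
python3 -m handwheel '[[-22,-41,0,0,0],[-44,-82,0,0,0],[-66,-123,0,0,0],[-88,-164,0,0,0],[-110,-205,0,0,0],[-132,-246,0,0,0],[-154,-287,0,0,0],[-176,-328,0,0,0]]'
python3 -m handwheel '[[-22,-43,0,0,0],[-44,-86,0,0,0],[-68,-129,0,0,0],[-68,-129,0,0,0],[-68,-129,0,0,0]]'
python3 - <<'E'
from h import *
delta(548.5,-272,184)
c=cam("wrist"); cv2.imwrite("pics/w2.png",c["color"])
for n,px in (("scene",(398,240)),("side",(244,223))):
    c=cam(n);P=cloud(c); cv2.imwrite(f"pics/{n}2.png",c["color"])
    m=(abs(P[...,0]-.511)<.07)&(abs(P[...,1]-.243)<.07)&(P[...,2]>.085)
    t=P[m]; cc,r=cv2.minEnclosingCircle((t[:,:2]*1000).astype(np.float32)); print(n,"low top",np.median(t[:,2]),cc,r)
E
```

```text
clock: 4.8
tcp_pos: [0.5147, 0.2451, 0.2501]
orientation: [0.006, 0.207, 0.978, 0.004]
wrist_force: [0.4, -0.0, 0.0]
finger_gap: -0.0002
grip_force: 0.0
clock: 5.6
tcp_pos: [0.539, -0.1295, 0.2424]
orientation: [0.001, 0.207, 0.978, -0.0]
wrist_force: [1.2, -0.1, 0.6]
finger_gap: 0.0001
grip_force: 0.0
clock: 6.1
tcp_pos: [0.5483, -0.2743, 0.2413]
orientation: [0.0, 0.209, 0.978, 0.0]
wrist_force: [-0.8, 0.9, 0.3]
finger_gap: 0.0004
grip_force: 0.0
clock 6.1 tcp [ 548.3 -274.3  241.3] tool d mm [ 0.8  2.2 57.3] F [-0.8  0.9  0.3] gap 0.0004309422883229895
scene low top 0.09119837608492853 (512.5756225585938, 243.5497589111328) 66.52188110351562
side low top 0.09094860642886926 (509.0128173828125, 243.61862182617188) 67.20282745361328
```

View pics/w2.png

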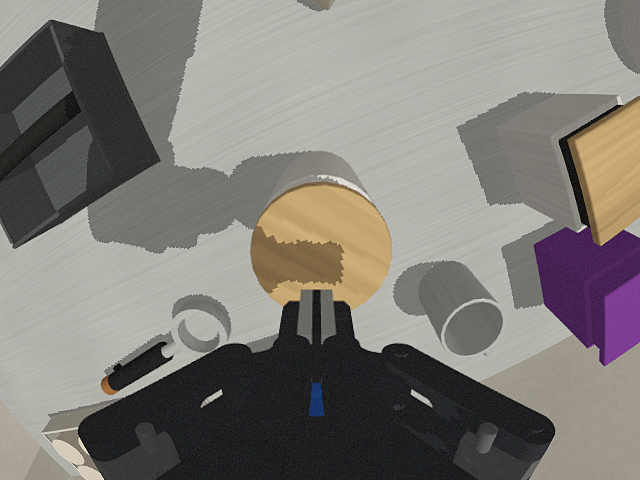

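The low lid is home (about 91 mm) and its canister hasn't moved. The tall lid shows as a disc centred at (321,248), under the fingertips at (318,293). Correcting by 1–2 mm and pressing.

```bash
python3 -m handwheel '[[1,2,20,0,0],[1,2,40,0,0],[1,2,52,0,0],[1,2,57,0,0],[1,2,61,0,0],[1,2,64,0,0],[1,2,67,0,0],[1,2,70,0,0]]'
python3 -m handwheel '[[0,0,2,0,0],[0,0,4,0,0],[0,0,6,0,0],[0,0,8,0,0],[0,0,9,0,0],[0,0,9,0,0]]'
python3 -m handwheel '[[0,0,1,0,0],[0,0,2,0,0],[0,0,2,0,0],[0,0,2,0,0]]'
```

```text
clock: 7.05
tcp_pos: [0.5489, -0.2701, 0.1736]
orientation: [0.001, 0.207, 0.978, -0.0]
wrist_force: [-2.6, 3.0, 8.2]
finger_gap: -0.0003
grip_force: 3.7
clock: 7.65
tcp_pos: [0.5487, -0.2699, 0.1643]
orientation: [0.001, 0.207, 0.978, 0.0]
wrist_force: [-3.1, 2.2, 5.1]
finger_gap: -0.0002
grip_force: 2.9
clock: 8.05
tcp_pos: [0.5488, -0.27, 0.1624]
orientation: [0.001, 0.207, 0.978, 0.0]
wrist_force: [-1.4, 2.9, 5.6]
finger_gap: 0.0
grip_force: 3.2
```

```bash
python3 -m handwheel '[[0,0,1,0,0],[0,0,2,0,0],[0,0,2,0,0],[0,0,2,0,0]]'
python3 -m handwheel '[[0,0,1,0,0],[0,0,2,0,0],[0,0,2,0,0],[0,0,2,0,0]]'
```

```text
clock: 8.45
tcp_pos: [0.5493, -0.2702, 0.1624]
orientation: [0.002, 0.207, 0.978, -0.0]
wrist_force: [-3.5, 4.2, 14.6]
finger_gap: 0.0001
grip_force: 7.5
clock: 8.85
tcp_pos: [0.5499, -0.2706, 0.1624]
orientation: [0.003, 0.207, 0.978, -0.001]
wrist_force: [-6.2, 6.2, 23.4]
finger_gap: -0.0
grip_force: 11.9
```

Stopped dead at 162 mm with 23 N. Now I'll lift and check.

```bash
python3 -m handwheel '[[0,0,-5,0,0],[0,0,-20,0,0],[0,0,-50,0,0],[0,0,-100,0,0],[0,0,-130,0,0],[0,0,-130,0,0],[0,0,-130,0,0]]'
python3 - <<'E'
from h import *
delta(548,-272,162)
for n in ("scene","side"):
    c=cam(n);P=cloud(c); cv2.imwrite(f"pics/{n}3.png",c["color"])
    hsv=cv2.cvtColor(c["color"],cv2.COLOR_BGR2HSV); w=(hsv[...,0]>8)&(hsv[...,0]<25)&(hsv[...,1]>70)
    for o,x,y,r in(("low",.511,.243,.075),("tall",.548,-.272,.055),("sq",.602,-.012,.07)):
        t=P[w&(abs(P[...,0]-x)<r)&(abs(P[...,1]-y)<r)&(P[...,2]>.08)&(P[...,2]<.2)]; z=np.percentile(t[:,2],70); t=t[abs(t[:,2]-z)<.004]
        print(n,o,np.round(np.median(t[:,2])*1000,1),np.round(cv2.minAreaRect((t[:,:2]*1000).astype(np.float32))[0],1))
E
```

```text
clock: 9.55
tcp_pos: [0.549, -0.2708, 0.2876]
orientation: [0.001, 0.207, 0.978, -0.001]
wrist_force: [0.3, -0.6, -1.3]
finger_gap: 0.0002
grip_force: 0.0
clock 9.55 tcp [ 549.  -270.8  287.6] tool d mm [  0.8  -1.4 125.6] F [ 0.3 -0.6 -1.3] gap 0.00024313614565716544
scene low 91.3 [512.6 241.9]
scene tall 161.7 [ 551.6 -272. ]
scene sq 145.3 [605.4 -12. ]
side low 91.0 [509.3 243.8]
side tall 160.7 [ 546.9 -271.7]
side sq 144.7 [600.5 -11.3]
```

View pics/scene3.png

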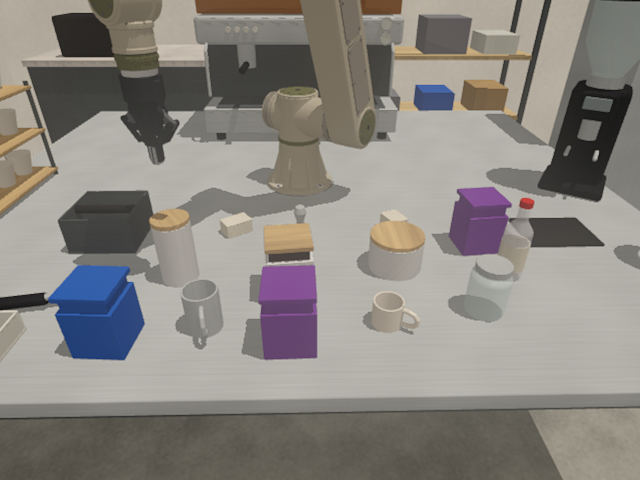

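Both round lids are flush, at (170,218) and (397,235), with no black plug showing. The square lid at (288,240) is still raised, nothing has shifted, and the gripper is clear.

```bash
python3 -c "from workcell import workorder; print(workorder.hand_in())"
```

```text
the job is handed in; nothing more can be done
None
```

The job is handed in: both round lids are pressed fully home (about 91 and 161 mm by camera), the square canister and its raised lid are untouched, and no canister moved, at about 10 s on the clock.

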